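# Wind a bench vise shut with its loose crank

## Robot

A 6-joint arm with a two-finger parallel gripper is mounted at the origin on the work surface. World frame = base frame: x ahead of the robot, y to its left, z up, the work surface at z = 0. Lengths are in mm, angles in degrees, forces in N, time in s.
With the tool pointing down it reaches from about 250 to 800 mm from the base axis. Payload 8.5 kg.
Tool frame: the origin (TCP) lies at the very end of the fingers, on their centre line; the grasp point (between the pads) lies 19 mm behind it; z points along the fingers, y is the line along which they close (so a half turn about z gives the same grasp; the last joint's range is limited). The gripper opens to 85 mm and grips with 20 to 120 N. Pads are 22 mm wide; open, the fingers measure 114 mm over their backs; the gripper's body (76 mm by 85 mm) begins 54 mm behind the grasp point. The pads swing forward as they close: fully open they stand 13 mm farther back than shut.
Start: joints at [67.666, 13.648, -0.773, 75.585, 0, 90], TCP at [199.483, 485.577, 231.276] pointing down, gripper open.
Joint ranges: [-152.45, 152.45], [-59.26, 108.67], [-65.41, 83.53], [-104.44, 129.93], [-82.83, 76.93], [-180, 180]. Speed limits (degrees/s): [127.2, 127.2, 159.86, 180, 180, 180].

## Interface

Orientations are given as [roll, pitch, yaw] about the fixed x, y, z axes, in that order (R = Rz(yaw) Ry(pitch) Rx(roll)).
In Python, from bench import manip gives the robot as it stands.
- The arm moves only by the shell command python3 -m handwheel 'ROWS' [OPENING] [FORCE]. ROWS is JSON, a list of rows, each a list of 4 numbers: the shift along the tool's x, y, z in cm, then the turn about the tool's z in rad. In form: [[dx, dy, dz, turn], ...]. A call has 1 to 10 rows; each row shifts and turns the commanded pose from where the row before left it, along the tool's axes as they then stand; what a row does not reach is not made up. A row lasts 1/8 s, in which the tool goes at most 62.5 mm and 10.7 degrees, less where a joint would pass 70% of its speed; a pose out of reach is approached as far as the arm can. A call with a gripper value outside its range is refused whole. OPENING is the gripper command: -1 is fully open, 1 is shut, values between are in proportion, set as the call begins (- or left out, the last holds). The fingers move at their own pace and stop on an object; FORCE is the grip in N (left out, the last holds). Time passes only in rows, so rows that do not move let the fingers close. It gives the time, the measured TCP pose, the force, the opening and the grip force at its end, in the units of the state.
- manip.read_state(): the state, without advancing time (a new reading comes with each control period).
- manip.read_camera(name): name is "side" or "top" or "wrist"; returns the picture (400x640x3 uint8, blue, green, red); there is no depth.
- manip.get_calibration(name): a dict with "mtx" (3x3 intrinsics, pixels), "position" and "attitude" of the camera in the world. Camera axes: x right, y up, looking along -z (the intrinsics and any distortion apply to the point x, -y, -z); pixel columns grow to the right and rows downward; lengths in mm; the calibration is good to about 2 mm. A picture is of the moment at which its call begins: read the wrist's pose just before it. get_calibration takes no time and is no camera call; for the wrist camera it gives the pose at the moment of the call.
- manip.job_done(): hands the job in; it is judged then, once.
The state is a dict: "time": time; "q": joint angles; "dq": joint speeds; "tau": joint torques, N m; "ee_pos": TCP position; "ee_rot": TCP orientation; "force": force on the tool from outside, world axes, zero at the start; "ft_torque": the same for the moment, N m; "finger_gap": finger opening in mm; "grip_force": force on a finger pad.
Only numpy, scipy, OpenCV 4.12 (cv2) and the standard library are available. Lean on these libraries where they do the work, as an engineer would, in place of code of your own. Each camera call takes 0.05 s, during which the arm holds its last target. There are 200 camera calls.

## Task

Take the loose crank from the blue tray, feel it gently down over the vise's spring-loaded square spindle until its hub sits on the gearbox, and wind it clockwise until the heat sink is held firmly between both jaws, stopping as soon as the crank comes up firm so that the fins are not crushed. Then lift the crank straight off and stand it, hub down, gently back in the tray, leaving the heat sink clamped. Move the jaw only with the crank and leave everything else alone.

Things in the scene. Friction and masses are not known exactly. Their poses are not given: they have to be found in the camera images.
- crank: Loose steel crank, about 0.33 kg, standing hub down. Origin: centre of the hub's underside, z up. Hub: dark block 36 x 36 mm, 20 mm high, open below with a square socket 15.6 x 15.6 mm, 20 mm deep, sides parallel to the crank's x and y. A flat arm 16 mm wide, 20 to 28 mm above the origin, runs along +x from the hub's axis to 69 mm; the red knob stands on its end.
- crank_boss (a point): On the hub's axis, 50 mm above the crank's origin: where to grip the crank to carry and twist it. A square steel boss 22 x 22 mm, sides parallel to the crank's x and y, from 20 to 62 mm above the crank's origin.
- crank_knob (a point): Middle of the crank's red knob, 60 mm along the crank's +x and 50 mm above the crank's origin. A round upright grip 20 mm across, from 30 to 72 mm above the crank's origin. It spins freely on its pin, so a hand of fixed orientation can hold it while the crank goes round.
- spindle_seat (a point): Centre of the dark ring on the flat top of the gearbox (85 x 70 mm, 85 mm above the bench), on the spindle's axis; axes as vise, it does not turn. The square spindle, 14 x 14 mm, stands up 17 mm from here, its top 2 mm tapering to 11 x 11 mm. The spindle's angle differs each time and is not measured. When the crank is seated its origin lies on this point.
- spindle_press (a joint): How far the spring-loaded spindle is pushed down, m: 0 fully up, 0.018 bottomed; damaged beyond 0.012. It takes 2.4 N to start, then 0.8 N per mm. A socket not lined up with the square rests on its top and sinks it; pressed lightly and twisted up to a quarter turn until the squares agree (within about 0.1 rad), it drops over it. The spindle is too stiff to turn with it.
- vise: Cream bench vise, base 120 x 310 mm, bolted down, nothing on it but spindle and crank above 85 mm. Origin: centre of the base's underside; +y runs from the gearbox (centred 115 mm towards -y) past moving jaw and heat sink to the fixed jaw. Clockwise from above closes it, 15 mm of jaw per radian; it stays where left. It turns stiffly: 0.15 N m, 2.5 N at the knob, up to 5 as felt.
- jaw: Dark moving jaw, 85 mm (x) x 25 mm (y) x 52 mm high, 31 to 83 mm above the bench; origin: centre of its underside. It moves along the vise's +y when the crank is wound clockwise, in all 2.4 to 4.2 rad of turning until the heat sink is clamped.
- jaw_face (a point): Centre of the moving jaw's clamping face, which looks along the vise's +y.
- pad: Rubber pad, 80 x 10 x 48 mm, on the fixed jaw, sprung 8 N per mm; origin: lower edge of its clamping face, which looks along the vise's -y. When the heat sink, pushed by the jaw, reaches it the crank comes up firm: each further 0.1 rad adds 12 N of clamping and 3 N at the knob. When the knob is let go the clamping settles to what friction holds, about 10 N.
- pad_face (a point): Centre of the pad's clamping face, which looks along the vise's -y.
- heatsink: Finned aluminium heat sink, 60 mm (x) x 40 mm (y) x 40 mm high, 0.12 kg, loose on the vise's rails (30 mm above the bench), with a gap to jaw and to pad at the start. Origin: centre of its underside. It slides easily along the rails. The fins are crushed by 45 N of clamping: 11 N at the knob above the force that just turns it.
- tray: Blue open tray fixed to the bench, 200 mm (x) x 160 mm (y), rim 18 mm high, floor 4 mm thick. Origin: centre of its underside. The crank's hub starts and ends standing on its floor; the arm may reach over the rim.
- bottle: White bottle with a red cap, 52 mm across, 100 mm high: leave alone. Origin: centre of its underside.
- partsbox: Small clear parts box, 72 x 52 x 34 mm: leave alone. Origin: centre of its underside.
- tin: Brass flux tin, 60 mm across, 30 mm high: leave alone. Origin: centre of its underside.
- pliers: Orange-handled pliers lying flat, 160 mm long, 18 mm high: leave alone. Origin: near the pivot.
Things that resemble listed ones, but are neither listed nor needed, are in the scene too. What is shaped like the crank but purple or turquoise is not meant.

How it is judged (in metres and radians):
On the way, in this order (a step that is already met when the one before it is completed fails the run):
1. the crank is seated on the square spindle, its hub down on the gearbox (horizontal distance between crank and spindle_seat below 0.004 m and z of crank in the frame of spindle_seat below 0.004 m and angle between crank's own z axis and vertical below 0.12 rad), for 0.2 s.
2. with the crank still on, the heat sink is clamped between jaw and pad (over 6 N) (horizontal distance between crank and spindle_seat below 0.004 m and z of crank in the frame of spindle_seat below 0.004 m and contact force between each of jaw, pad and heatsink above 6 N), for 0.3 s.
At the end, for the whole second after the job is handed in: The heat sink is upright and held between jaw and pad with over 3 N on each; the crank is off, standing upright (within 0.15 rad) on its hub on the tray's floor, its origin within 75 mm (x) and 55 mm (y) of the tray's centre; both at rest (contact force between each of jaw, pad and heatsink above 3 N and x of crank in the frame of tray between -0.075 and 0.075 m and y of crank in the frame of tray between -0.055 and 0.055 m and z of crank in the frame of tray below 0.01 m and linear speed of each of crank, heatsink below 0.02 m/s and angle between crank's own z axis and vertical below 0.15 rad and angle between heatsink's own z axis and vertical below 0.1 rad); the robot touches nothing.
It fails at once if the spindle is pushed down more than 12 mm (value of joint spindle_press above 0.012 m).
It fails at once if the heat sink is crushed (clamped with over 45 N) (contact force between jaw and heatsink above 45 N).
It fails at once if the robot itself touches the heat sink or pushes the moving jaw (contact force between any of the arm, the fingers and jaw above 2 N or contact force between any of the arm, the fingers and heatsink above 2 N).
It fails at once if the crank is dropped into the tray (lands at over 0.45 m/s) (z of crank in the frame of tray below 0.02 m and linear speed of crank above 0.45 m/s).
It fails at once if the bottle, parts box, tin or pliers are moved more than 30 mm (distance of any of bottle, partsbox, tin, pliers from where it was at the start of the episode above 0.03 m).
It also fails if it takes over 72 s, if anything falls off the work surface, if the arm or the gripper's body presses on something with over 40 N, if the wrist force passes 120 N, or if a joint passes its speed limit or range.

## Working session

There is one attempt and no reset: what is moved stays moved. The work goes in short steps, Python scripts to look and compute and a shell command to move; the robot and the scene stay as the last step left them, time stands still between calls to the robot, and variables do not carry over. Pictures are saved under pics/ and viewed, at most 10 in all, crops included, and the job is handed in when it is done.

```bash
mkdir -p pics; ls
python3 - <<'E'
from bench import manip
import cv2
for n in ("top","side"):
    cv2.imwrite(f"pics/{n}0.png",manip.read_camera(n)); print(n,manip.get_calibration(n))
s=manip.read_state(); print(s)
E
```

```text
pics
top {'mtx': array([[408.87999827,   0.        , 317.68135238],
       [  0.        , 408.87999827, 198.39755249],
       [  0.        ,   0.        ,   1.        ]]), 'position': array([ 468.71556616,    9.64948007, 1184.71857523]), 'attitude': array([ 3.16510237e+00,  9.83975176e-03, -9.15588713e+01])}
side {'mtx': array([[441.52450643,   0.        , 310.56661838],
       [  0.        , 441.52450643, 202.55770032],
       [  0.        ,   0.        ,   1.        ]]), 'position': array([ 410.73767996, -802.72728307,  852.61115536]), 'attitude': array([46.77247855, -1.20583284, -8.2181154 ])}
{'time': 0.1, 'q': array([ 6.76668127e+01,  1.36792500e+01, -8.13207371e-01,  7.55836279e+01,
        2.45487954e-04,  9.00018152e+01]), 'dq': array([ 0.12066301, -0.01238125,  0.11199675, -0.04610113,  0.05855835,
        0.03345805]), 'tau': array([ 5.99114810e-05, -5.39721572e+01,  3.46997809e+01,  1.33671885e-02,
        3.71746478e-05, -1.22273839e-06]), 'ee_pos': array([199.35103041, 485.27068293, 230.71862259]), 'ee_rot': array([-1.79923915e+02, -2.43077210e-04,  1.57664997e+02]), 'force': array([-0.37566914,  0.27738922, -0.26960153]), 'ft_torque': array([ 0.01568312, -0.0007824 , -0.0427402 ]), 'grip_force': 0.0, 'finger_gap': 85.45757848644082}
```

View pics/top0.png

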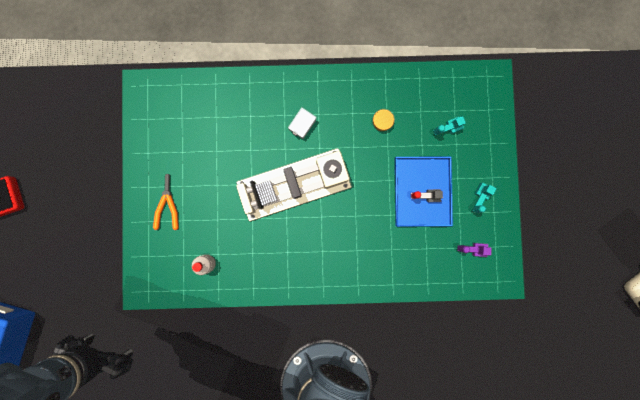

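View pics/side0.png

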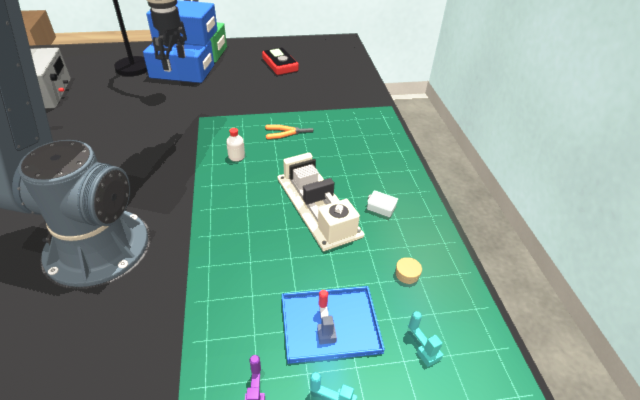

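Top picture: the candidates for the crank are the red-knobbed dark-hubbed one in the blue tray (hub ~433,196; knob ~416,195), turquoise at (452,126) and (485,197), and purple at (477,250). I choose the one in the tray. The gearbox ring is at ~(333,169), the jaw ~(292,183), the heat sink ~(265,192). The side picture agrees, with the crank at (326,325).

```bash
cat > h.py <<'E'
import numpy as np, cv2
from bench import manip
from scipy.spatial.transform import Rotation as R
def cam(n):
    c=manip.get_calibration(n); return c["mtx"],np.array(c["position"]),R.from_euler("xyz",c["attitude"],degrees=True).as_matrix()
def ray(C,u,v,z):
    K,p,A=C; d=A@np.array([(u-K[0,2])/K[0,0],-(v-K[1,2])/K[1,1],-1]); return p+d*(z-p[2])/d[2]
def proj(C,P):
    K,p,A=C; q=A.T@(np.asarray(P,float)-p); return K[0,0]*q[0]/-q[2]+K[0,2], K[1,1]*-q[1]/-q[2]+K[1,2]
E
python3 - <<'E'
from h import *
C=cam("top"); S=cam("side")
a=cv2.imread("pics/top0.png");b=cv2.imread("pics/side0.png")
f=lambda i,x,y,w,h,k:cv2.resize(i[y:y+h,x:x+w],None,fx=k,fy=k,interpolation=cv2.INTER_CUBIC)
o=np.hstack([np.vstack([f(a,390,150,66,50,6),f(a,305,145,66,50,6)]),np.vstack([f(b,290,280,66,50,6),f(b,310,190,66,50,6)])])
cv2.imwrite("pics/crop1.png",o);print(o.shape)
for n,u,v,z in [("boss",432,196,66),("knob",416,195,76),("ring",333,169,85),("tray1",396,157,18),("tray2",452,227,18)]: print(n,ray(C,u,v,z).round(1))
print(cam("wrist"))
E
```

```text
(600, 792, 3)
boss [ 528.6 -305.3   66. ]
knob [ 532.  -259.1   76. ]
ring [608.  -35.4  85. ]
tray1 [ 646.2 -220.1   18. ]
tray2 [ 441.3 -371.9   18. ]
(array([[292.34183964,   0.        , 317.89533364],
       [  0.        , 292.34183964, 204.19824607],
       [  0.        ,   0.        ,   1.        ]]), array([128.94591816, 513.39264129, 372.79294508]), array([[ 0.37961891, -0.88271723, -0.27694723],
       [ 0.92514077,  0.36155844,  0.1157154 ],
       [-0.00201137, -0.30014292,  0.95389212]]))
```

View pics/crop1.png

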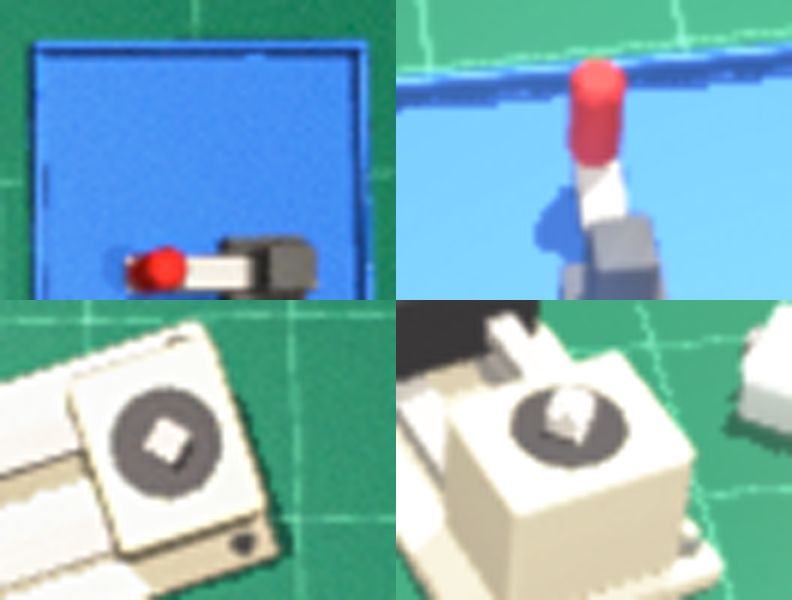

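The crop confirms it: dark hub, steel boss, red knob, standing in the blue tray. The spindle shows as a white square at top pixel ~(332.8,168.3). Next I work out the shift to a pose above the crank.

```bash
cat >> h.py <<'E'
def shift(P):
    "tool-axes shift in cm to bring TCP to P, in the present tool axes"
    s=manip.read_state(); return (R.from_euler("xyz",s["ee_rot"],degrees=True).as_matrix().T@(np.asarray(P,float)-s["ee_pos"])/10).round(3)
E
python3 - <<'E'
from h import *
C=cam("top")
b=ray(C,438,193.8,66);k=ray(C,417.8,194.5,76);s=ray(C,332.8,168.3,102)
print(b,k,s,np.hypot(*(k-b)[:2]),np.degrees(np.arctan2(*(k-b)[1::-1])))
print(shift([b[0],b[1],231]))
E
```

```text
[ 534.20316363 -321.95257608   66.        ] [ 533.20693579 -264.04415279   76.        ] [607.71359542 -34.22124811 102.        ] 57.916991962068835 90.9855909873429
[-6.1649e+01 -6.1941e+01  5.4000e-02]
```

```bash
python3 -m handwheel '[[-4.1,-4.12,0,0],[-4.1,-4.12,0,0],[-4.1,-4.12,0,0],[-4.1,-4.12,0,0],[-4.1,-4.12,0,0],[-4.1,-4.12,0,0],[-4.1,-4.12,0,0],[-4.1,-4.12,0,0],[-4.1,-4.12,0,0],[-4.1,-4.12,0,0]]'
python3 -m handwheel '[[-4.1,-4.12,0,0],[-4.1,-4.12,0,0],[-4.1,-4.12,0,0],[-4.1,-4.12,0,0],[-4.1,-4.12,0,0],[0,0,0,-0.18],[0,0,0,-0.18],[0,0,0,-0.18],[0,0,0,-0.18],[0,0,0,-0.18]]'
python3 -m handwheel '[[0,0,0,-0.18],[0,0,0,-0.18],[0,0,0,-0.18],[0,0,0,-0.18],[0,0,0,-0.18],[0,0,0,-0.18],[0,0,0,0],[0,0,0,0]]'
python3 - <<'E'
from h import *
print(manip.read_state()["q"])
W=cam("wrist"); i=manip.read_camera("wrist"); cv2.imwrite("pics/w1.png",i)
for P in [(534.2,-322,66),(533.2,-262,76)]: print(proj(W,P))
E
```

```text
time: 1.35
ee_pos: [422.4, -53.3, 231.3]
ee_rot: [180.0, 0.0, 157.6]
force: [0.2, 0.4, 0.5]
finger_gap: 85.6
grip_force: 0.0
time: 2.6
ee_pos: [533.3, -319.7, 230.8]
ee_rot: [180.0, -0.0, -150.4]
force: [-0.3, -0.6, 0.2]
finger_gap: 85.4
grip_force: 0.0
time: 3.6
ee_pos: [533.4, -319.7, 231.1]
ee_rot: [180.0, 0.0, -89.1]
force: [0.3, -0.0, -0.0]
finger_gap: 85.3
grip_force: 0.0
[-3.09353036e+01  2.34197986e+01  1.34974798e+01  8.01023338e+01
 -3.85313065e-03 -1.21816944e+02]
(np.float64(317.50008254845517), np.float64(185.87835861021932))
(np.float64(317.5582026632086), np.float64(240.70544644650138))
```

View pics/w1.png

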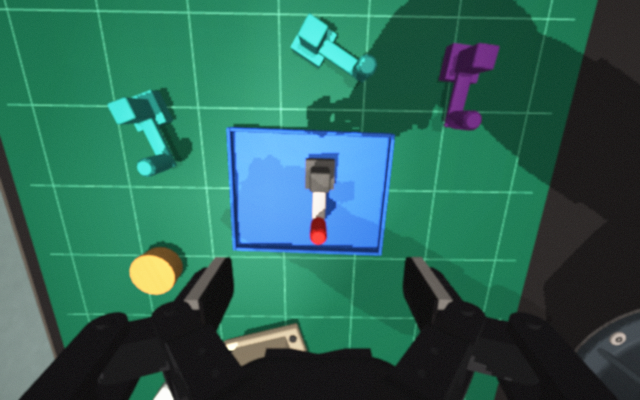

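Wrist picture: crank in the tray at the image centre, boss near (320,180), knob end near (318,238). Predictions were (317.5,186) and (317.6,241), so the top-camera pose is about right; I zoom in to refine it.

Run:
```python
from h import *
i=cv2.imread("pics/w1.png")
cv2.imwrite("pics/crop2.png",cv2.resize(i[150:250,280:360],None,fx=6,fy=6,interpolation=cv2.INTER_CUBIC))
```

```text
(no output)
```

View pics/crop2.png

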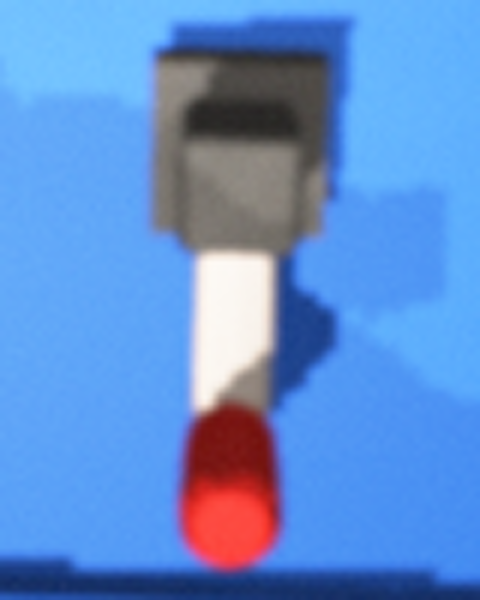

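Boss top centre at (320.2,182.3), knob top centre at (318.3,237.3) in the wrist picture.

Run:
```python
from h import *
W=cam("wrist")
b=ray(W,320.2,182.3,66);k=ray(W,318.3,237.3,76)
print(b,k,np.hypot(*(k-b)[:2]),np.degrees(np.arctan2(*(k-b)[1::-1])), shift([b[0],b[1],35]))
```

```text
[ 531.39982059 -326.01253833   66.        ] [ 532.44515046 -266.11180712   76.        ] 59.90985155222878 89.00023071488778 [ 0.624  0.211 19.619]
```

```bash
python3 -m handwheel '[[0.62,0.2,4,0.03],[0,0,5,0],[0,0,4.5,0],[0,0,3,0],[0,0,2,0],[0,0,1.1,0],[0,0,0,0],[0,0,0,0]]' -1
python3 -m handwheel '[[0,0,0,0],[0,0,0,0],[0,0,0,0],[0,0,0,0],[0,0,0,0],[0,0,0,0],[0,0,0,0],[0,0,0,0]]' 1 60
python3 - <<'E'
from h import *
s=manip.read_state();print(s["ft_torque"],s["force"])
E
```

```text
time: 4.65
ee_pos: [532.2, -326.4, 36.3]
ee_rot: [-179.9, -0.0, -90.6]
force: [1.0, -0.1, 0.4]
finger_gap: 85.2
grip_force: 0.0
time: 5.65
ee_pos: [531.8, -326.2, 35.7]
ee_rot: [-180.0, -0.0, -90.6]
force: [-0.6, 0.6, 5.3]
finger_gap: 21.0
grip_force: 60.0
[-0.01901736  0.21340235 -0.02274832] [-0.60421529  0.58623341  5.32031384]
```

```bash
python3 -m handwheel '[[0,0,-0.5,0],[0,0,-1.5,0],[0,0,-3,0],[0,0,-4,0],[0,0,-3,0],[-2,-0.5,-1.5,0],[-4,-0.8,0,0],[-5,-1,0,0],[-5,-1,0,0],[-5,-1,0,0]]'
python3 -m handwheel '[[-5,-1,0,0],[-4,-1,0,0],[-3,-0.7,0,0],[-2,-0.25,0,0],[-0.7,0,0,0],[0,0,0,0],[0,0,0,0],[0,0,0,0]]'
python3 - <<'E'
from h import *
s=manip.read_state();print(s["ft_torque"],s["force"],s["q"])
W=cam("wrist"); i=manip.read_camera("wrist"); cv2.imwrite("pics/w2.png",i)
u,v=proj(W,(607.7,-34.2,102));print(u,v)
x,y=int(u)-60,int(v)-45
np.save("w2c.npy",np.array(list(W),dtype=object),allow_pickle=True);print(x,y)
cv2.imwrite("pics/crop3.png",np.hstack([cv2.resize(i[y:y+90,x:x+120],None,fx=5,fy=5,interpolation=cv2.INTER_CUBIC)]))
E
```

```text
time: 6.9
ee_pos: [576.5, -113.8, 170.1]
ee_rot: [179.9, 0.0, -90.6]
force: [0.7, 0.4, -4.9]
finger_gap: 21.2
grip_force: 59.2
time: 7.9
ee_pos: [607.8, 29.2, 170.4]
ee_rot: [180.0, -0.0, -90.7]
force: [0.0, -0.0, -3.7]
finger_gap: 20.9
grip_force: 59.2
[-0.04718486  0.00924195  0.00375578] [ 0.04007789 -0.01161283 -3.7271445 ] [ 2.76190320e+00  2.32269759e+01  4.25748449e+00  7.10323899e+01
 -1.36576624e-02 -8.65575808e+01]
317.6074757635171 134.0583182226348Traceback (most recent call last):
  File "<stdin>", line 6, in <module>
ValueError: could not broadcast input array from shape (3,3) into shape (3,)
```

Run:
```python
from h import *
i=cv2.imread("pics/w2.png")
cv2.imwrite("pics/crop3.png",cv2.resize(i[80:200,240:400],None,fx=5,fy=5,interpolation=cv2.INTER_CUBIC))
```

```text
(no output)
```

View pics/crop3.png

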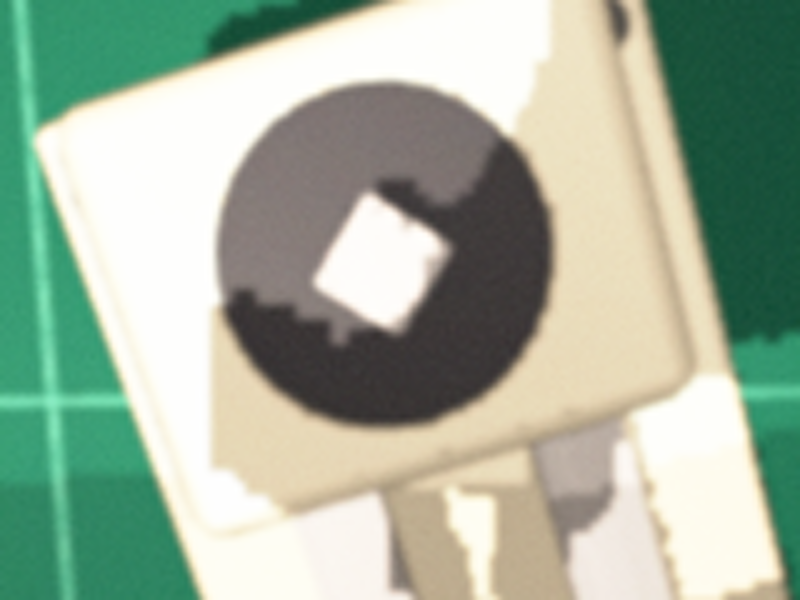

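The dark ring's centre is at crop (384,253), i.e. pixel (316.8,130.6). The spindle's square has crop corners (370,190), (455,247), (400,335), (312,282).

Run:
```python
from h import *
W=cam("wrist")
p=lambda x,y,z:ray(W,240+x/5,80+y/5,z)
print("ring",p(384,253.5,85), "dia",np.linalg.norm(p(217,253,85)-p(552,253,85)),np.linalg.norm(p(384,80,85)-p(384,427,85)))
c=[p(*q,100) for q in [(370,190),(455,247),(400,335),(312,282)]]
print("sq",np.mean(c,0))
for a in range(4):
    d=c[(a+1)%4]-c[a];print(np.linalg.norm(d),np.degrees(np.arctan2(d[1],d[0]))%90)
r=p(384,253.5,85); print(shift([r[0],r[1],145]))
```

```text
ring [608.35283533 -35.40697039  85.        ] dia 50.62881772382432 51.00830464133629
sq [608.2717181  -34.81325634 100.        ]
14.224378695805719 56.530021310930096
14.485008948920038 57.105005592576056
14.550332527812046 58.643897302097955
15.021948968243786 55.87896370412591
[ 6.476 -0.127  2.54 ]
```

```bash
python3 -m handwheel '[[3.2,-0.1,0,0],[3.25,-0.03,0,0],[0,0,0,-0.168],[0,0,0,-0.168],[0,0,1,-0.168],[0,0,1,-0.168],[0,0,0.5,-0.168],[0,0,0,-0.168],[0,0,0,0],[0,0,0,0]]'
python3 - <<'E'
from h import *
s=manip.read_state();print(s["ft_torque"],s["force"],s["q"],s["ee_pos"],s["ee_rot"]); print(shift([608.3,-35.2,137]))
E
```

```text
time: 9.2
ee_pos: [608.6, -34.5, 145.4]
ee_rot: [180.0, -0.0, -33.1]
force: [0.8, -0.2, -3.9]
finger_gap: 21.1
grip_force: 59.1
[-0.01367996 -0.06587183  0.07934152] [ 0.82076058 -0.18288547 -3.88185079] [-3.24541290e+00  2.40509212e+01  1.81616340e+00  6.77554996e+01
 -5.67675358e-03 -1.50163302e+02] [608.5762836  -34.53903219 145.42431303] [ 1.79999923e+02 -1.12755884e-02 -3.30821112e+01]
[0.013 0.07  0.842]
```

```bash
python3 -m handwheel '[[0,0.07,0.5,0],[0,0,0.4,0],[0,0,0.2,0],[0,0,0.1,0],[0,0,0.1,0],[0,0,0.1,0],[0,0,0.1,0],[0,0,0,0]]'
```

```text
time: 10.2
ee_pos: [608.5, -34.9, 130.6]
ee_rot: [-180.0, -0.0, -32.9]
force: [0.4, -0.2, -1.1]
finger_gap: 21.3
grip_force: 59.5
```

```bash
python3 -m handwheel '[[0,0,0.1,0],[0,0,0.1,0],[0,0,0,0],[0,0,0,0]]'
```

```text
time: 10.7
ee_pos: [608.7, -34.9, 128.3]
ee_rot: [-180.0, -0.0, -32.8]
force: [3.5, 0.7, -2.3]
finger_gap: 21.3
grip_force: 59.4
```

```bash
python3 -m handwheel '[[0.03,-0.02,0,0],[0,0,0.1,0],[0,0,0.1,0],[0,0,0.1,0],[0,0,0,0]]'
```

```text
time: 11.32
ee_pos: [608.7, -34.9, 125.4]
ee_rot: [-180.0, -0.0, -32.9]
force: [4.0, 0.9, 0.1]
finger_gap: 21.3
grip_force: 59.8
```

```bash
python3 -m handwheel '[[0.05,-0.03,0,0],[0,0,0,0],[0,0,0,0]]'
python3 - <<'E'
from h import *
s=manip.read_state();print(s["ft_torque"],s["force"])
E
```

```text
time: 11.7
ee_pos: [608.9, -34.9, 125.2]
ee_rot: [180.0, 0.0, -32.9]
force: [3.2, 0.2, -2.4]
finger_gap: 21.4
grip_force: 59.6
[ 0.10125981 -0.83994693  0.00595372] [ 3.21114267  0.15070286 -2.40374984]
```

```bash
python3 -m handwheel '[[0.05,-0.03,0,0],[0,0,0.1,0],[0,0,0.1,0],[0,0,0.1,0],[0,0,0,0],[0,0,0,0]]'
python3 - <<'E'
from h import *
s=manip.read_state();print(s["ft_torque"],s["force"])
E
```

```text
time: 12.45
ee_pos: [609.4, -35.0, 122.2]
ee_rot: [180.0, 0.0, -32.9]
force: [-0.1, 0.0, -3.8]
finger_gap: 20.9
grip_force: 59.4
[-0.0151406  -0.04567161 -0.03167156] [-0.09975183  0.01879223 -3.81611032]
```

```bash
python3 -m handwheel '[[0,0,0.15,0],[0,0,0.15,0],[0,0,0.1,0],[0,0,0.1,0],[0,0,0.05,0],[0,0,0,0],[0,0,0,0]]'
python3 - <<'E'
from h import *
s=manip.read_state();print(s["ft_torque"],s["force"])
E
```

```text
time: 13.32
ee_pos: [609.7, -35.0, 116.9]
ee_rot: [180.0, -0.0, -32.9]
force: [0.5, 0.5, -3.6]
finger_gap: 21.0
grip_force: 59.5
[-0.06253211 -0.04630679  0.01265637] [ 0.50188037  0.46240884 -3.57423793]
```

```bash
python3 -m handwheel '[[0,0,0.05,0],[0,0,0.05,0],[0,0,0.05,0],[0,0,0,0],[0,0,0,0]]'
python3 - <<'E'
from h import *
s=manip.read_state();print(s["ft_torque"],s["force"])
E
```

```text
time: 13.95
ee_pos: [609.8, -35.0, 116.7]
ee_rot: [-180.0, -0.1, -32.9]
force: [-3.5, -0.1, 6.7]
finger_gap: 21.1
grip_force: 61.2
[-0.01347301  0.9629364  -0.05290658] [-3.50369247 -0.06632958  6.70399805]
```

```bash
python3 -m handwheel '[[-0.03,0.02,-0.08,0],[0,0,0,0],[0,0,0,0.06],[0,0,0,0.06],[0,0,0,0.06],[0,0,0,0]]'
python3 - <<'E'
from h import *
s=manip.read_state();print(s["ft_torque"],s["force"])
E
```

```text
time: 14.7
ee_pos: [609.9, -35.0, 116.7]
ee_rot: [-180.0, -0.1, -43.2]
force: [-0.1, -0.6, 5.9]
finger_gap: 21.1
grip_force: 60.6
[0.01236648 0.08310238 0.05828188] [-0.14298245 -0.59696984  5.90882914]
```

```bash
python3 -m handwheel '[[0,0,-0.03,0.1],[0,0,0,0.1],[0,0,0,0.1],[0,0,0,0]]'
python3 - <<'E'
from h import *
s=manip.read_state();print(s["ft_torque"],s["force"],s["tau"][5])
E
```

```text
time: 15.2
ee_pos: [609.4, -35.3, 116.7]
ee_rot: [180.0, -0.0, -60.3]
force: [-1.6, -2.1, 4.6]
finger_gap: 21.2
grip_force: 60.6
[-0.41899521  0.26799376 -0.06490769] [-1.56270411 -2.12595194  4.55797235] 0.8055520802736282
```

```bash
python3 -m handwheel '[[0,0,0,0],[0,0,0,0]]' >/dev/null
cat > r.py <<'E'
from h import *
s=manip.read_state();print(s["time"],"T",s["ft_torque"].round(2),"F",s["force"].round(1),"tau6",s["tau"][5].round(3),"yaw",s["ee_rot"][2].round(1),"pos",s["ee_pos"].round(1))
E
python3 r.py; python3 -m handwheel '[[0,0,0,0.1],[0,0,0,0.1],[0,0,0,0.1]]'>/dev/null;python3 r.py; python3 -m handwheel '[[0,0,0,0]]'>/dev/null;python3 r.py;python3 -m handwheel '[[0,0,0,0]]'>/dev/null;python3 r.py
```

```text
15.45 T [-0.52  0.28 -0.06] F [-2.3 -2.8  5.1] tau6 -0.027 yaw -60.2 pos [609.4 -35.2 116.7]
15.825 T [-0.64  0.77  0.33] F [-3.2 -2.8  6.2] tau6 -1.06 yaw -77.6 pos [608.9 -35.4 116.7]
15.95 T [-0.67  0.68  0.02] F [-4.4 -3.   7.3] tau6 0.636 yaw -77.5 pos [608.9 -35.4 116.7]
16.075 T [-0.65  0.71 -0.08] F [-3.2 -3.1  6.3] tau6 0.008 yaw -77.4 pos [608.9 -35.5 116.7]
```

Run:
```python
from h import *
i=cv2.imread("pics/top0.png")
cv2.imwrite("pics/crop4.png",cv2.resize(i[145:225,235:355],None,fx=6,fy=6,interpolation=cv2.INTER_CUBIC))
```

```text
(no output)
```

View pics/crop4.png

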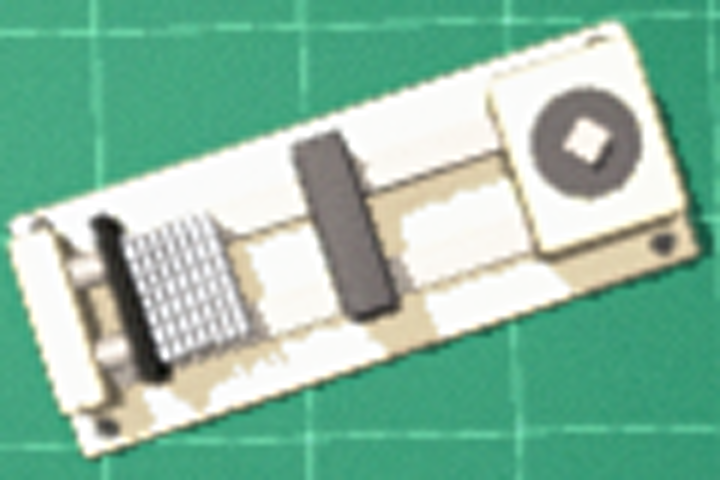

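The picture shows the jaw's clamping edge from crop (295,147) to (355,315), the pad's face from (120,222) to (165,370), and the heat sink between them next to the pad.

```bash
python3 - <<'E'
from h import *
C=cam("top"); p=lambda x,y,z:ray(C,235+x/6,145+y/6,z)
y=np.array([-np.sin(np.radians(-71)),0])
a=(p(295,147,83),p(355,315,83)); b=(p(120,222,79),p(165,370,79)); h1=(p(128,240,70),p(170,360,70)); h2=(p(208,213,70),p(250,333,70)); r=(p(488,95,85),p(537,255,85));r2=(p(622,40,85),p(690,210,85))
d=a[1]-a[0]; d/=np.linalg.norm(d); n=np.array([-d[1],d[0],0]); n*=np.sign(n[1])
for k,e in dict(jaw=a,pad=b,hsfar=h1,hsnear=h2,gb1=r,gb2=r2).items(): print(k,[round(float(n@q),1) for q in e],np.linalg.norm(e[1]-e[0]).round(1))
E
python3 -m handwheel '[[0,0,-0.03,0.1],[0,0,0,0.1],[0,0,0,0.1],[0,0,0,0.1]]'>/dev/null;python3 r.py;python3 -m handwheel '[[0,0,-0.02,0.1],[0,0,0,0.1],[0,0,0,0.1],[0,0,0,0.1]]'>/dev/null;python3 r.py
```

```text
jaw [-99.0, -99.0] 80.8
pad [-12.9, -9.9] 70.2
hsfar [-12.6, -12.5] 58.1
hsnear [-51.1, -50.8] 58.2
gb1 [-188.9, -185.1] 75.7
gb2 [-254.3, -256.8] 82.9
16.575 T [-0.67  1.19  0.28] F [-5.6 -2.9  7.6] tau6 -1.042 yaw -100.5 pos [608.2 -35.4 116.7]
17.075 T [-0.35  1.59  0.26] F [-7.9 -1.3  7.3] tau6 -1.023 yaw -123.4 pos [607.6 -35.1 116.7]
```

```bash
python3 -m handwheel '[[0.11,0.08,-0.03,0.05],[0,0,0,0.1],[0,0,0,0.1],[0,0,0,0.1]]'>/dev/null;python3 r.py;python3 -m handwheel '[[0,0,0,0.1],[0,0,0,0.1],[0,0,0,0.1],[0,0,0,0.1]]'>/dev/null;python3 r.py
```

```text
17.575 T [0.41 0.83 0.26] F [-3.7  2.1  2.9] tau6 -1.072 yaw -143.4 pos [606.9 -34.8 116.7]
18.075 T [1.04 0.97 0.31] F [-5.2  5.   3.7] tau6 -1.045 yaw -166.3 pos [606.7 -34.2 116.7]
```

```bash
python3 -m handwheel '[[0.05,0.08,0,0.05],[0,0,0,0.1],[0,0,0,0.1]]'>/dev/null;python3 r.py;python3 -m handwheel '[[0,0,0,0.1],[0,0,0,0.1]]'>/dev/null;python3 r.py
```

```text
18.45 T [0.94 0.58 0.2 ] F [-2.1  3.3  2. ] tau6 -1.083 yaw 179.4 pos [606.5 -33.7 116.7]
18.7 T [1.21 0.49 0.21] F [-2.1  5.2  2.5] tau6 -1.064 yaw 167.9 pos [606.6 -33.4 116.7]
```

```bash
python3 -m handwheel '[[0,0,0,0.1],[0,0,0,0.1]]'>/dev/null;python3 r.py
```

```text
18.95 T [1.49 0.43 0.26] F [-2.6  7.3  1.7] tau6 -1.058 yaw 156.5 pos [606.7 -33.  116.7]
```

```bash
python3 -m handwheel '[[0.06,0.08,0,0],[0,0,0,0.08]]'>/dev/null;python3 r.py;python3 -m handwheel '[[0,0,0,0.1]]'>/dev/null;python3 r.py
```

```text
19.2 T [1.06 0.28 0.21] F [-2.2  4.7 -0.2] tau6 -1.316 yaw 152.0 pos [606.7 -32.8 116.7]
19.325 T [1.23 0.12 0.2 ] F [-0.6  6.2  0. ] tau6 -1.227 yaw 146.2 pos [606.8 -32.7 116.8]
```

```bash
python3 -m handwheel '[[0,0,0,0.1]]'>/dev/null;python3 r.py
```

```text
19.45 T [1.39 0.06 0.23] F [-0.2  6.3 -1. ] tau6 -1.079 yaw 140.4 pos [606.9 -32.6 116.7]
```

```bash
python3 -m handwheel '[[0,0,0,0.1]]'>/dev/null;python3 r.py
```

```text
19.575 T [ 1.47 -0.05  0.35] F [0.  6.5 0.6] tau6 -1.007 yaw 134.7 pos [607.1 -32.5 116.8]
```

```bash
python3 -m handwheel '[[0,0,0,0.1]]'>/dev/null;python3 r.py
```

```text
19.7 T [ 1.51 -0.11  0.45] F [ 1.2  6.8 -0.5] tau6 -0.868 yaw 129.0 pos [607.2 -32.3 116.8]
```

```bash
python3 -m handwheel '[[0,0,0,0.03],[0,0,0,0],[0,0,0,0]]'>/dev/null;python3 r.py;python3 -m handwheel '[[0,0,0,0],[0,0,0,0]]'>/dev/null;python3 r.py
```

```text
20.075 T [ 1.52 -0.07  0.29] F [ 0.7  7.2 -0.4] tau6 0.385 yaw 127.5 pos [607.2 -32.3 116.7]
20.325 T [ 1.54 -0.05  0.38] F [ 0.5  6.8 -1. ] tau6 0.38 yaw 127.5 pos [607.2 -32.3 116.7]
```

```bash
python3 -m handwheel '[[0.09,0.07,0,0],[0,0,0,-0.03],[0,0,0,0],[0,0,0,0]]'>/dev/null;python3 r.py;python3 -m handwheel '[[0,0,0,-0.03],[0,0,0,0],[0,0,0,0]]'>/dev/null;python3 r.py
```

```text
20.825 T [ 1.24 -0.36  0.14] F [ 1.3  5.4 -5.8] tau6 0.148 yaw 129.0 pos [607.1 -32.2 116.7]
21.2 T [ 1.19 -0.36  0.12] F [ 1.1  5.4 -5.4] tau6 0.099 yaw 130.7 pos [607.1 -32.3 116.8]
```

```bash
python3 -m handwheel '[[0.13,0.15,0,-0.03],[0,0,0,0],[0,0,0,0]]'>/dev/null;python3 r.py
```

```text
21.575 T [-1.26  0.    0.1 ] F [ 0.5 -5.3 -6.8] tau6 0.041 yaw 132.3 pos [607.  -31.8 116.8]
```

```bash
python3 -m handwheel '[[-0.06,-0.07,0,-0.01],[0,0,-0.1,0],[0,0,-0.1,0],[0,0,-0.1,0]]'>/dev/null;python3 r.py
```

```text
22.075 T [-1.    0.07  0.02] F [-0.6 -4.9 -9.6] tau6 0.05 yaw 132.9 pos [607.  -31.8 120.1]
```

```bash
python3 -m handwheel '[[-0.04,-0.05,-0.15,0],[0,0,-0.2,0],[0,0,-0.2,0],[0,0,-0.2,0],[0,0,0,0]]'>/dev/null;python3 r.py;python3 -m handwheel '[[0,0,-0.2,0],[0,0,-0.3,0],[0,0,-0.3,0],[0,0,-0.5,0],[0,0,-1,0],[0,0,-2,0],[0,0,-1,0],[0,0,0,0],[0,0,0,0]]'>/dev/null;python3 r.py
python3 - <<'E'
from h import *
a=manip.read_camera("top");b=manip.read_camera("wrist")
cv2.imwrite("pics/t2.png",np.hstack([cv2.resize(a[120:245,230:360],(416,400),interpolation=cv2.INTER_CUBIC),b[:,120:504]]))
print(manip.read_state()["q"].round(1))
E
```

```text
22.7 T [-0.15  0.63 -0.02] F [-4.3 -0.5 -2.1] tau6 0.015 yaw 132.9 pos [607.3 -32.  128.2]
23.825 T [0.02 0.05 0.01] F [ 0.8 -0.8 -3.9] tau6 -0.0 yaw 132.9 pos [607.  -32.2 180.2]
[-3.  22.9  5.3 72.4 -0.  44.1]
```

View pics/t2.png

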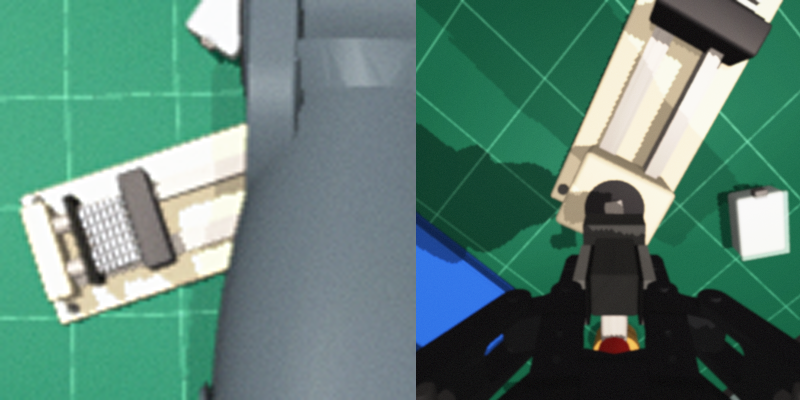

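Left: the heat sink (crop ~105,235) is held flush between the jaw and the pad. Right: the crank is off the spindle and held upright.

```bash
python3 -m handwheel '[[-1.5,-2.3,0,0],[-3,-4.6,0,0],[-3.5,-5.3,0,0],[-3.5,-5.3,0,0],[-2.6,-3.9,0,0],[-1,-1.5,0,0],[0,0,4,0],[0,0,5,0],[0,0,3,0],[0,0,0,0]]';python3 r.py
```

```text
time: 25.18
ee_pos: [541.2, -295.2, 58.2]
ee_rot: [-179.9, -0.3, 132.9]
force: [-0.6, -0.2, -2.8]
finger_gap: 21.2
grip_force: 59.9
25.175 T [0.05 0.02 0.04] F [-0.6 -0.2 -2.8] tau6 0.002 yaw 132.9 pos [ 541.2 -295.2   58.2]
```

```bash
python3 -m handwheel '[[0,0,0.8,0],[0,0,0.6,0],[0,0,0.4,0],[0,0,0.1,0],[0,0,0.1,0],[0,0,0,0],[0,0,0,0]]'>/dev/null;python3 r.py;python3 -m handwheel '[[0,0,0.1,0],[0,0,0.1,0],[0,0,0,0],[0,0,0,0]]'>/dev/null;python3 r.py
```

```text
26.05 T [0.1  0.01 0.01] F [-0.7 -0.8 -3.8] tau6 0.0 yaw 132.9 pos [ 542.9 -296.8   40.9]
26.55 T [0.02 0.   0.02] F [ 0.2  0.8 -3.1] tau6 0.0 yaw 132.9 pos [ 542.8 -296.8   38.7]
```

```bash
python3 -m handwheel '[[0,0,0.1,0],[0,0,0.1,0],[0,0,0.05,0],[0,0,0,0],[0,0,0,0]]'>/dev/null;python3 r.py;python3 -m handwheel '[[0,0,0.05,0],[0,0,0.05,0],[0,0,0,0],[0,0,0,0]]'>/dev/null;python3 r.py
```

```text
27.175 T [ 0.01  0.05 -0.04] F [-0.2  0.  -4.2] tau6 0.0 yaw 132.9 pos [ 542.8 -296.8   36.2]
27.675 T [ 0.31  0.54 -0.01] F [-2.7  1.4  4.5] tau6 -0.001 yaw 132.9 pos [ 542.9 -296.8   35.7]
```

Touched down on the tray floor (8 N rise at TCP z = 35.7). I release and rise.

```bash
python3 -m handwheel '[[0,0,-0.03,0],[0,0,0,0],[0,0,0,0],[0,0,0,0],[0,0,0,0],[0,0,0,0],[0,0,0,0],[0,0,0,0]]' -1
python3 -m handwheel '[[0,0,-1,0],[0,0,-2,0],[0,0,-4,0],[0,0,-5,0],[0,0,-5,0],[0,0,-3,0],[0,0,0,0],[0,0,0,0]]'
python3 - <<'E'
from h import *
a=manip.read_camera("side");b=manip.read_camera("wrist")
cv2.imwrite("pics/fin.png",np.hstack([cv2.resize(a[120:380,230:430],(308,400),interpolation=cv2.INTER_CUBIC),b[:,80:560]]))
E
```

```text
time: 28.68
ee_pos: [542.8, -296.8, 35.6]
ee_rot: [-180.0, 0.0, 132.9]
force: [0.6, -0.0, 0.0]
finger_gap: 85.3
grip_force: 0.0
time: 29.68
ee_pos: [542.5, -296.6, 235.2]
ee_rot: [-180.0, -0.0, 132.9]
force: [0.5, -0.1, 0.3]
finger_gap: 85.3
grip_force: 0.0
```

View pics/fin.png

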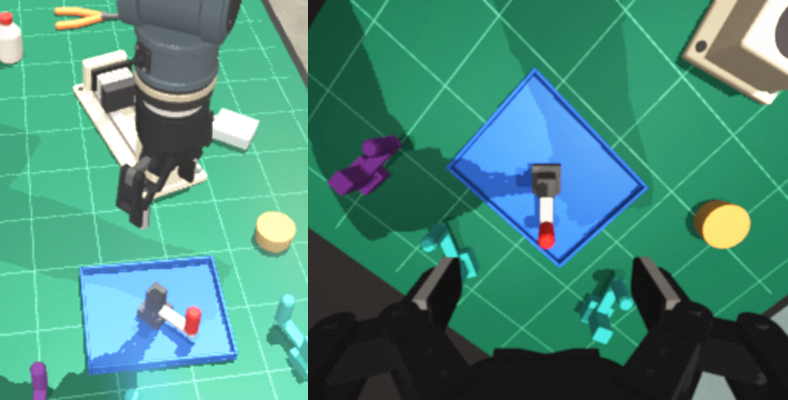

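The crank stands upright near the tray's centre (right view ~545,180). The heat sink is still between the jaws and the gripper touches nothing.

```bash
python3 -c "
from bench import manip
print(manip.job_done())"
```

```text
the job is handed in; nothing more can be done
None
```

I handed the job in at about 30 s: the heat sink is clamped (roughly 20 N at the stop, estimated from the torque) and the crank stands hub down near the tray's centre, but no verdict came back.

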